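Sweep spacer rings through the gate of a sorting tray

TASK

Three small brass spacer rings lie on the sorting tray: with a fingertip, push them one at a time across the deck and through the narrow gate in the fence, so that each drops into the slot behind it. Only push the rings, never pick one up, and leave the cover-glass box and the eraser on the tray and the petri dish and forceps beside it where they are. Finish with all three rings lying in the slot and the hand clear.

Things in the scene. Friction and masses are not known exactly. Their poses are not given: they have to be found in the camera images.
- tray: grey sorting tray fixed to the bench, 240 mm wide (y), 142 mm long (x), turned up to 8 degrees. Origin on the bench under the middle of the gate; +x points through the gate into the slot, away from the robot, +y left, z up. Flat deck 64 mm above the bench, x -92 mm to 0, with a rim 4 mm wide and 3 mm high. Fence 24 mm above the deck at x -6 mm to 0. Shelves level with the deck flank the slot.
- gate (a point): middle of the gate, the only opening in the fence, on the deck surface at its far edge (tray x = 0, y = 0, z = 64 mm). It is 40 mm wide between two round steel jaws, 10 mm diameter, 26 mm high, centred at tray x = -3 mm, y = +-25 mm. The deck ends here: a ring drops into the slot once its centre is a few mm past x = 0.
- slot (a point): middle of the slot's black lined floor, 6 mm above the bench (tray x = 23 mm, y = 0). The slot is open at the top, 46 mm long in x (0 to 46 mm), 100 mm wide in y, 58 mm deep below the deck; its far wall rises 19 mm above the deck.
- ring_0: loose brass spacer ring lying flat on the deck, 28 mm outside diameter, 14 mm hole, 12 mm high, 45 g give or take a third; origin at the centre of its underside, z is its axis. The three rings are alike and may be swept in any order.
- ring_1: another ring like ring_0
- ring_2: another ring like ring_0
- cover_box: small white and pale green cover-glass box, 27 x 27 x 19 mm, loose on one of the two shelves behind the fence; origin at the centre of its underside; leave it alone
- eraser: white and blue eraser, 21 x 47 x 12 mm, loose on the other shelf behind the fence; origin at the centre of its underside; leave it alone
- petri: clear round petri dish, 93 mm diameter, 16 mm high, loose on the bench left of the tray; origin at the centre of its underside; leave it alone
- forceps: steel forceps, 123 mm long, 15 mm wide, 10 mm high, lying loose on the bench left of the tray; origin at the centre of its underside; leave it alone
Things that resemble listed ones, but are neither listed nor needed, are in the scene too. Leave any green or grey look-alike of the ring_0 alone.

How it is judged (in metres and radians):
On the way, in this order (a step that is already met when the one before it is completed fails the run):
1. a first ring has gone through the gate and lies in the slot, the others not yet (((x of ring_0 in the frame of tray between -0.008 and 0.054 m and y of ring_0 in the frame of tray between -0.058 and 0.058 m and z of ring_0 in the frame of tray below 0.056 m) or (x of ring_1 in the frame of tray between -0.008 and 0.054 m and y of ring_1 in the frame of tray between -0.058 and 0.058 m and z of ring_1 in the frame of tray below 0.056 m) or (x of ring_2 in the frame of tray between -0.008 and 0.054 m and y of ring_2 in the frame of tray between -0.058 and 0.058 m and z of ring_2 in the frame of tray below 0.056 m))), for 0.2 s.
2. a second ring has followed it into the slot, the third not yet ((((x of ring_0 in the frame of tray between -0.008 and 0.054 m and y of ring_0 in the frame of tray between -0.058 and 0.058 m and z of ring_0 in the frame of tray below 0.056 m) and (x of ring_1 in the frame of tray between -0.008 and 0.054 m and y of ring_1 in the frame of tray between -0.058 and 0.058 m and z of ring_1 in the frame of tray below 0.056 m)) or ((x of ring_0 in the frame of tray between -0.008 and 0.054 m and y of ring_0 in the frame of tray between -0.058 and 0.058 m and z of ring_0 in the frame of tray below 0.056 m) and (x of ring_2 in the frame of tray between -0.008 and 0.054 m and y of ring_2 in the frame of tray between -0.058 and 0.058 m and z of ring_2 in the frame of tray below 0.056 m)) or ((x of ring_1 in the frame of tray between -0.008 and 0.054 m and y of ring_1 in the frame of tray between -0.058 and 0.058 m and z of ring_1 in the frame of tray below 0.056 m) and (x of ring_2 in the frame of tray between -0.008 and 0.054 m and y of ring_2 in the frame of tray between -0.058 and 0.058 m and z of ring_2 in the frame of tray below 0.056 m)))), for 0.2 s.
3. the third ring has followed (x of ring_0 in the frame of tray between -0.008 and 0.054 m and y of ring_0 in the frame of tray between -0.058 and 0.058 m and z of each of ring_0, ring_1, ring_2 in the frame of tray below 0.056 m and x of ring_1 in the frame of tray between -0.008 and 0.054 m and y of ring_1 in the frame of tray between -0.058 and 0.058 m and x of ring_2 in the frame of tray between -0.008 and 0.054 m and y of ring_2 in the frame of tray between -0.058 and 0.058 m), for 0.2 s.
At the end, for the whole second after the job is handed in: All three rings lie at rest (under 20 mm/s) in the slot: origins at tray x -8 to 54 mm, y within 58 mm of the middle, less than 56 mm above the bench (8 mm under the deck; only the slot is that low). Cover-glass box, eraser, petri dish and forceps are within 15 mm of where they stood (all of step 3 and linear speed of each of ring_0, ring_1, ring_2 below 0.02 m/s and distance of each of cover_box, eraser, petri, forceps from where it was at the start of the episode below 0.015 m); the robot touches nothing.
It fails at once if a ring is lifted or carried (more than 14 mm above the deck) (z of any of ring_0, ring_1, ring_2 in the frame of tray above 0.078 m).
It fails at once if the cover-glass box is moved more than 15 mm (distance of cover_box from where it was at the start of the episode above 0.015 m).
It fails at once if the eraser is moved more than 15 mm (distance of eraser from where it was at the start of the episode above 0.015 m).
It fails at once if the petri dish is moved more than 15 mm (distance of petri from where it was at the start of the episode above 0.015 m).
It fails at once if the forceps are moved more than 15 mm (distance of forceps from where it was at the start of the episode above 0.015 m).
It also fails if it takes over 58 s, if anything falls off the work surface, if the arm or the gripper's body presses on something with over 40 N, if the wrist force passes 120 N, or if a joint passes its speed limit or range.

ROBOT

A 6-joint arm with a two-finger parallel gripper is mounted at the origin on a cart in front of the work surface, level with it; the furniture and walls round the work are solid. World frame = base frame: x ahead of the robot, y to its left, z up, the work surface at z = 0. Lengths are in mm, angles in rad, forces in N, time in s.
With the tool pointing down it reaches from about 350 to 775 mm from the base axis. Payload 7.3 kg.
Tool frame: the origin (TCP) lies midway between the tips of the shut fingers; the grasp point (between the pads) lies 19 mm behind it (bot.grip_depth is the distance from the TCP to the grasp point, in mm); z points along the fingers, x is the direction in which the jaws open and shut, and the axes are right-handed (so a half turn about z gives the same grasp; the last joint's range is limited). The gripper opens to 92 mm and grips with 3 to 60 N. Pads are 19 mm wide; open, the fingers measure 130 mm over their backs; the gripper's body (75 mm by 190 mm) begins 47 mm behind the grasp point.
Start: joints at [-1.333, 0.342, 1.524, -0, 1.275, -0.146], TCP at [196.608, -486.816, 226.741] pointing down, gripper open.
Joint ranges: [-2.53, 2.53], [-0.77, 2.02], [0.04, 2.7], [-1, 4.14], [0.28, 2.66], [-3.11, 3.11]. Speed limits (rad/s): [2.57, 2.57, 3.14, 3.14, 3.14, 3.14].

INTERFACE

Orientations are given as [roll, pitch, yaw] about the fixed x, y, z axes, in that order (R = Rz(yaw) Ry(pitch) Rx(roll)).
In Python, from plant import bot gives the robot as it stands. The module is installed in compiled form; this text tells all that it offers.
- The arm moves only by the shell command python3 -m inch 'ROWS'. ROWS is JSON, a list that holds one entry, the list of rows, each a list of 7 numbers: the shift along the tool's x, y, z each as a share of 0.2 m, from -1 to 1, then the turn, a rotation vector about the tool's x, y, z each as a share of 45 degrees, from -1 to 1, then the closure, from -1 (fully open) to 1 (shut), so that 0 is half open. A call has exactly 10 rows; each row is the pose to reach, as a shift and turn from the pose commanded when the call began, along the tool's axes at that moment; what a row does not reach only later rows make up. A row lasts 1/8 s, in which the tool goes at most 62.5 mm and 10.7 degrees, less where a joint would pass 70% of its speed; a pose out of reach is approached as far as the arm can. A call with a number of a shift or a turn outside -1 to 1 is refused whole. A call with a gripper value outside its range is refused whole. The fingers move at their own pace and stop on an object; the grip force is fixed at half the most. Time passes only in rows, so rows that repeat a pose let the fingers close, or fill a call up. It gives the time, the measured TCP pose, the force and the opening at its end, in the units of the state.
- bot.get_obs(): the state, without advancing time (a new reading comes with each control period).
- bot.capture(name): name is "scene" or "side" or "wrist"; returns the picture (384x512x3 uint8, red, green, blue); there is no depth.
- bot.camera_params(name): a dict with "fx", "fy", "cx", "cy" (pixels), "R" (3x3) and "t" (3): a world point X has camera coordinates R X + t; the wrist camera has in their place "T_tool_cam" (4x4, takes a point from camera to tool coordinates, whose origin is the TCP and whose axes are the tool frame's). Camera axes: x right, y down, z forward; pixel columns grow to the right and rows downward; lengths in mm; the calibration is good to about 2 mm. A picture is of the moment at which its call begins: read the wrist's pose just before it. camera_params takes no time and is no camera call.
- bot.close_job(): hands the job in, once; it reports no verdict.
The state is a dict: "time": time; "joint_positions": joint angles; "dq": joint speeds; "tau": joint torques, N m; "tool_pos": TCP position; "tcp_rot": TCP orientation; "contact_force": force on the tool from outside, world axes, zero at the start; "moment": the same for the moment, N m; "grip_width": finger opening in mm.
Only numpy, scipy, OpenCV 4.12 (cv2) and the standard library are available. Lean on these libraries where they do the work, as an engineer would, in place of code of your own. Each camera call takes 0.05 s, during which the arm holds its last target.

## Working session

There is one attempt and no reset: what is moved stays moved. The work goes in short steps, Python scripts to look and compute and a shell command to move; the robot and the scene stay as the last step left them, time stands still between calls to the robot, and variables do not carry over. Pictures are saved under pics/ and viewed, and the job is handed in when it is done.

```bash
mkdir -p pics; ls; python3 - <<'E'
from plant import bot
import cv2,numpy as np
o=bot.get_obs();print(o)
for n in ["scene","side","wrist"]:
    im=bot.capture(n);cv2.imwrite(f"pics/{n}0.png",im[:,:,::-1])
    print(n,bot.camera_params(n))
E
```

```text
pics
{'time': 0.0, 'joint_positions': array([-1.33301405e+00,  3.42728137e-01,  1.52501348e+00,  3.52915117e-05,
        1.27534853e+00, -1.46030968e-01]), 'dq': array([-0.00019422, -0.00013216, -0.00094573, -0.0004508 , -0.00071323,
        0.00171937]), 'tau': array([ 3.84647910e-05, -4.31238055e+01, -2.44224715e+01,  7.17138383e-02,
        5.57273731e-02, -1.25656666e-04]), 'tool_pos': array([ 196.51409152, -486.41482863,  226.04336523]), 'tcp_rot': array([-3.14134136e+00,  1.47664379e-03, -1.18699320e+00]), 'contact_force': array([-0.05391806, -0.07843127,  0.05123648]), 'moment': array([ 0.00805683,  0.02490745, -0.00706511]), 'grip_width': 91.67531881407285}
scene {'fx': 438.64654026024516, 'fy': 438.64654026024516, 'cx': 248.77612377561135, 'cy': 188.37774335305326, 'R': array([[ 4.88670798e-01, -8.72467886e-01, -7.99225319e-04],
       [-3.67719887e-01, -2.05129669e-01, -9.07030266e-01],
       [ 7.91190834e-01,  4.43533095e-01, -4.21064672e-01]]), 't': array([-204.94150581,  289.31206025,  534.70072955])}
side {'fx': 347.8384531679557, 'fy': 347.8384531679557, 'cx': 250.26680640493277, 'cy': 189.49652754216422, 'R': array([[-0.90103365, -0.43359065, -0.01172657],
       [-0.28461564,  0.61142132, -0.73834809],
       [ 0.3273107 , -0.66193891, -0.67431786]]), 't': array([493.94770278, 178.18911098, 818.06295291])}
wrist {'fx': 313.5497534934703, 'fy': 313.5497534934703, 'cx': 254.69667563915328, 'cy': 192.8679029484635, 'T_tool_cam': array([[ 9.99998816e-01, -1.38568903e-03,  6.68957991e-04,
         5.89344385e-02],
       [ 1.18183322e-03,  9.70083443e-01,  2.42768854e-01,
        -6.49307913e+01],
       [-9.85347209e-04, -2.42767776e-01,  9.70083932e-01,
        -1.57901353e+02],
       [ 0.00000000e+00,  0.00000000e+00,  0.00000000e+00,
         1.00000000e+00]])}
```

View pics/scene0.png

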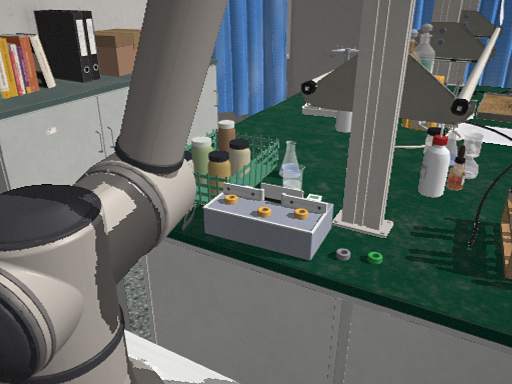

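View pics/side0.png

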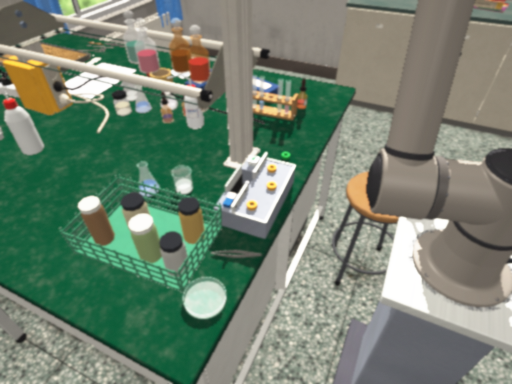

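View pics/wrist0.png

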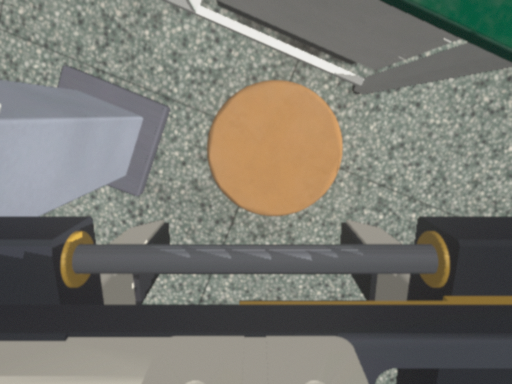

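```bash
python3 - <<'E'
import cv2
a=cv2.imread('pics/scene0.png')[165:275,190:400];cv2.imwrite('pics/sc_z.png',cv2.resize(a,None,fx=3.8,fy=3.8,interpolation=2))
a=cv2.imread('pics/side0.png')[130:330,160:320];cv2.imwrite('pics/si_z.png',cv2.resize(a,None,fx=3,fy=3,interpolation=2))
E
```

```text
(no output)
```

View pics/sc_z.png

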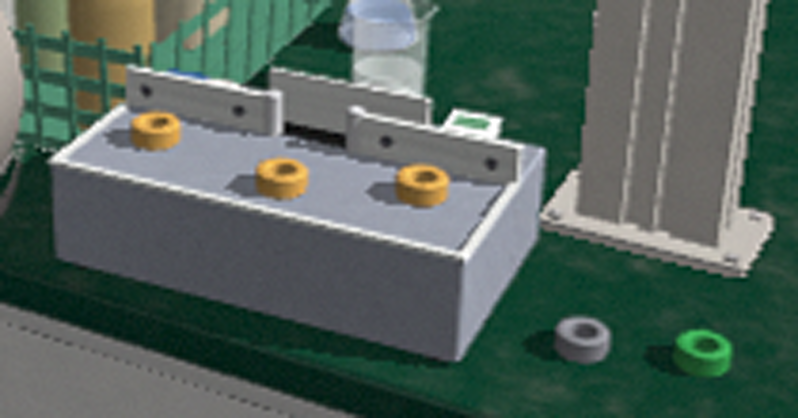

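View pics/si_z.png

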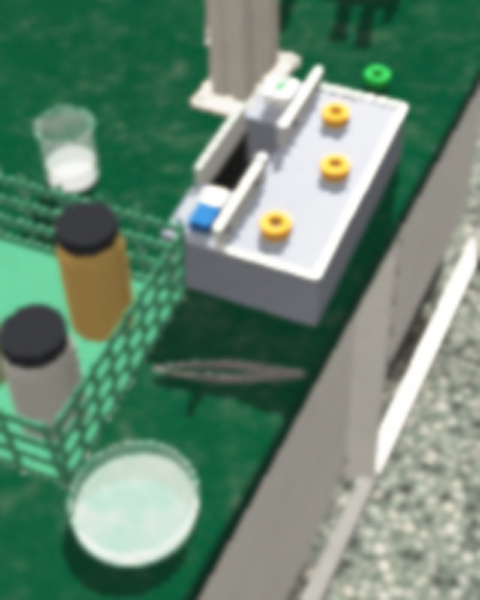

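```bash
cat > h.py <<'E'
import numpy as np,cv2
from scipy.optimize import least_squares
from scipy.spatial.transform import Rotation as Ro
from plant import bot
def proj(n,X):
    p=bot.camera_params(n);c=np.atleast_2d(X)@p['R'].T+p['t'];return np.c_[p['fx']*c[:,0]/c[:,2]+p['cx'],p['fy']*c[:,1]/c[:,2]+p['cy']]
def ray(n,uv,z,obs=None):
    p=bot.camera_params(n)
    d=np.array([(uv[0]-p['cx'])/p['fx'],(uv[1]-p['cy'])/p['fy'],1])
    if n=='wrist':
        R=Ro.from_euler('xyz',obs['tcp_rot']).as_matrix();T=p['T_tool_cam']
        o=R@T[:3,3]+obs['tool_pos'];d=R@T[:3,:3]@d
    else:
        o=-p['R'].T@p['t'];d=p['R'].T@d
    return o+d*(z-o[2])/d[2]
def tw(s,P):  # tray->world
    P=np.atleast_2d(P).astype(float);c,si=np.cos(s[2]),np.sin(s[2])
    return np.c_[s[0]+c*P[:,0]-si*P[:,1],s[1]+si*P[:,0]+c*P[:,1],P[:,2]]
def wt(s,X):
    c,si=np.cos(s[2]),np.sin(s[2]);d=np.asarray(X)[:2]-s[:2];return np.array([c*d[0]+si*d[1],-si*d[0]+c*d[1]])
E
python3 - <<'E'
from h import *
sc=[((-96,120,67),(203.2,207.6)),((-96,-120,67),(311.8,231.6)),((-96,-120,0),(309.7,259.7))]
si=[((-96,120,67),(266,222.7)),((-96,120,0),(264.7,238.3)),((-96,-120,67),(296,164.3))]
for L,n in ((sc,'scene'),(si,'side')):
    for P,u in L: print(n,P,ray(n,u,P[2]).round(1))
def f(s):
    return np.concatenate([(proj(n,tw(s,[P]))[0]-u) for L,n in((sc,'scene'),(si,'side')) for P,u in L])
r=least_squares(f,[500,-80,0]);s=r.x;print(s,np.degrees(s[2]),r.fun.round(1))
for n,us in (('scene',[(231.2,197.5),(264,210.5),(301.5,212.5)]),('side',[(252,205),(271.5,185.5),(272,168)])):
    for u in us:
        X=ray(n,u,73);print(n,X.round(1),wt(s,X).round(1))
E
```

```text
scene (-96, 120, 67) [444.4 122.6  67. ]
scene (-96, -120, 67) [ 462.9 -111.3   67. ]
scene (-96, -120, 0) [ 468.5 -108.9    0. ]
side (-96, 120, 67) [444.5 126.7  67. ]
side (-96, 120, 0) [449.3 120.8   0. ]
side (-96, -120, 67) [ 457.3 -116.    67. ]
[5.49814652e+02 1.24434644e+01 6.24889430e-02] 3.5803527009649834 [-0.8 -0.8  0.7  0.6  0.7  2.4 -0.7 -0.4  0.1  1.9 -1.7  0.2]
scene [503.2  90.1  73. ] [-41.7  80.4]
scene [484.4   1.   73. ] [-66.   -7.3]
scene [513.4 -68.6  73. ] [-41.4 -78.6]
side [498.1  92.1  73. ] [-46.6  82.7]
side [482.7   4.   73. ] [-67.5  -4.2]
side [510.5 -64.6  73. ] [-44.1 -74.4]
```

```bash
python3 - <<'E'
from h import *
s=np.array([549.8,12.4,.0625])
for n,us in (('scene',[(335,224),(341,212),(393,230),(385,236)]),('side',[(223,163),(240,170),(260,150)]),('scene',[(343,254),(375,258)])):
    for u in us:
        X=ray(n,u,0);print(n,u,X.round(),wt(s,X).round())
# rods: triangulate knobs
def tri(a,b):
    A=[];
    for n,u in (('scene',a),('side',b)):
        p=bot.camera_params(n);P=np.diag([p['fx'],p['fy'],1]);P[0,2]=p['cx'];P[1,2]=p['cy'];A.append(P@np.c_[p['R'],p['t']])
    X=cv2.triangulatePoints(A[0],A[1],np.array(a,float),np.array(b,float))[:,0];return X[:3]/X[3]
print(tri((309,88),(205,97)),tri((461,106),(205,97)),tri((461,106),(265,52)))
E
```

```text
scene (335, 224) [ 628. -105.    0.] [  71. -122.]
scene (341, 212) [690. -98.   0.] [ 133. -119.]
scene (393, 230) [ 664. -225.    0.] [  99. -244.]
scene (385, 236) [ 630. -216.    0.] [  66. -233.]
side (223, 163) [ 696. -106.    0.] [ 139. -128.]
side (240, 170) [631. -98.   0.] [  74. -115.]
side (260, 150) [ 618. -220.    0.] [  54. -237.]
scene (343, 254) [ 520. -159.    0.] [ -41. -170.]
scene (375, 258) [ 537. -219.   -0.] [ -28. -230.]
[670.98833555  -7.06538991 285.23525297] [ 867.83496659 -288.31973082  194.90203561] [ 644.53424452 -309.65861644  290.81977796]
```

```bash
python3 - <<'E'
import cv2
for n in('scene','side'):
    a=cv2.imread(f'pics/{n}0.png');a=a[0:300,180:512] if n=='scene' else a[0:250,0:330]
    cv2.imwrite(f'pics/{n}_b.png',cv2.resize(a,None,fx=2,fy=2))
E
```

```text
(no output)
```

View pics/scene_b.png

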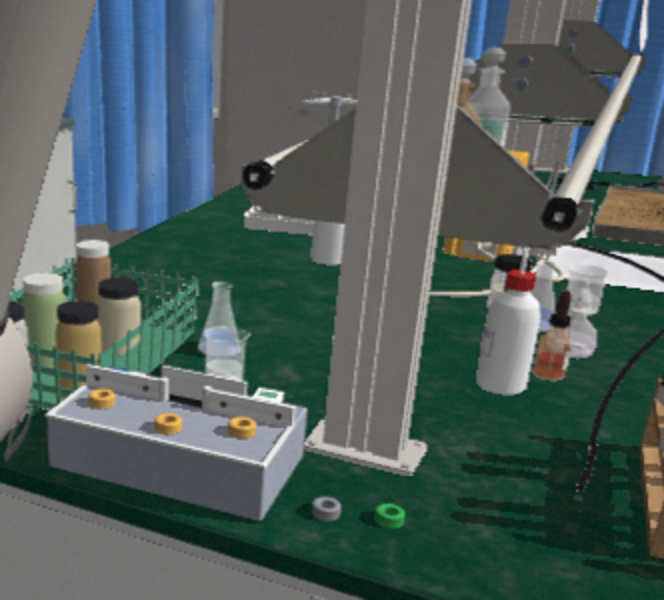

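View pics/side_b.png

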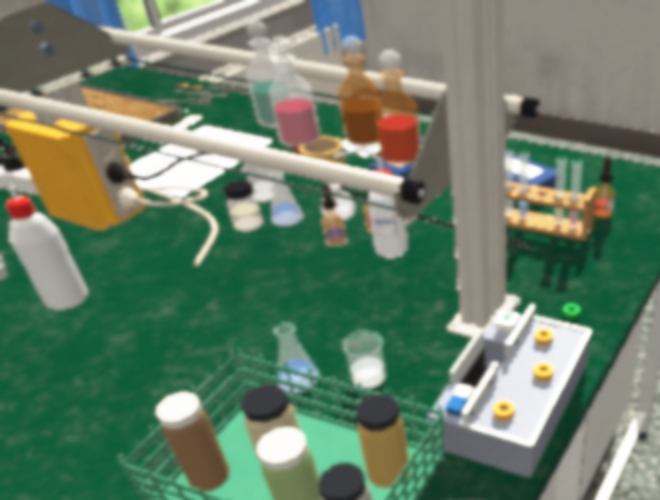

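```bash
python3 -m inch '[[[-0.22,-0.25,0,0,0,-0.25,1],[-0.44,-0.5,0,0,0,-0.5,1],[-0.66,-0.75,0,0,0,-0.75,1],[-0.88,-1,0,0,0,-1,1],[-0.88,-1,0,0,0,-1,1],[-0.88,-1,0,0,0,-1,1],[-0.88,-1,0,0,0,-1,1],[-0.88,-1,0,0,0,-1,1],[-0.88,-1,0,0,0,-1,1],[-0.88,-1,0,0,0,-1,1]]]'
```

```text
time: 1.4
tool_pos: [315.9, -249.1, 226.6]
tcp_rot: [-3.142, 0.0, -0.403]
contact_force: [-0.4, 0.1, -0.4]
grip_width: 0.9
```

```bash
python3 -m inch '[[[0.05,-0.25,0,0,0,-0.15,1],[0.1,-0.5,0,0,0,-0.3,1],[0.1,-0.75,0,0,0,-0.45,1],[0.1,-1,0,0,0,-0.591,1],[0.1,-1,0,0,0,-0.591,1],[0.1,-1,0,0,0,-0.591,1],[0.1,-1,0,0,0,-0.591,1],[0.1,-1,0,0,0,-0.591,1],[0.1,-1,0,0,0,-0.591,1],[0.1,-1,0,0,0,-0.591,1]]]'
python3 - <<'E'
from h import *
o=bot.get_obs();print(o['tool_pos'],o['tcp_rot'],o['dq'])
np.save('o1.npy',np.r_[o['tool_pos'],o['tcp_rot']])
im=bot.capture('wrist');cv2.imwrite('pics/w1.png',cv2.resize(im[:,:,::-1],None,fx=1.5,fy=1.5))
E
```

```text
time: 2.65
tool_pos: [412.7, -72.8, 226.7]
tcp_rot: [3.141, -0.0, 0.062]
contact_force: [0.2, 0.4, -0.4]
grip_width: 0.2
[412.69335013 -72.76332151 226.73485558] [ 3.14149404e+00 -9.82071238e-05  6.18192252e-02] [ 4.50491406e-03 -4.06125214e-05 -2.48727857e-03 -1.12200298e-04
  1.48485551e-03  7.09481259e-04]
```

View pics/w1.png

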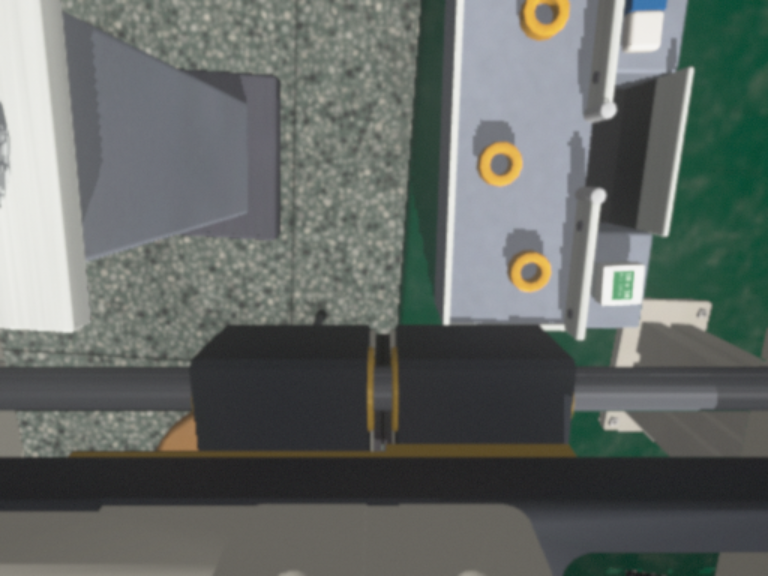

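```bash
python3 - <<'E'
from h import *
q=np.load('o1.npy');o={'tool_pos':q[:3],'tcp_rot':q[3:]}
p=bot.camera_params('wrist');Ti=np.linalg.inv(p['T_tool_cam'])
for P in [(0,0,0),(0,-9.5,0),(19,-9.5,0),(-19,-9.5,0),(19,-9.5,-19),(19,-9.5,-50)]:
    c=Ti@np.r_[P,1];print(P,(1.5*(p['fx']*c[0]/c[2]+p['cx'])).round(),(1.5*(p['fy']*c[1]/c[2]+p['cy'])).round(),c[2].round())
a=ray('wrist',(608/1.5,110/1.5),90,o);b=ray('wrist',(598/1.5,196/1.5),90,o);print(a,b,np.linalg.norm(a-b))
d=a-b;th=np.arctan2(-d[0],d[1]);m=(a+b)/2;s=np.array([m[0]+3*np.cos(th),m[1]+3*np.sin(th),th]);print(s)
# rim near edge direction
e=ray('wrist',(461/1.5,5/1.5),67,o);f=ray('wrist',(444/1.5,322/1.5),67,o);print(e,f,np.arctan2(-(e-f)[0],(e-f)[1]),wt(s,e),wt(s,f))
for u in[(545,17),(500.5,163.5),(530.5,272)]:
    X=ray('wrist',(u[0]/1.5,u[1]/1.5),76,o);print(X.round(1),wt(s,X).round(1))
for n in('scene','side'):cv2.imwrite(f'pics/{n}1.png',bot.capture(n)[:,:,::-1])
E
```

```text
(0, 0, 0) 382.0 357.0 169.0
(0, -9.5, 0) 382.0 332.0 167.0
(19, -9.5, 0) 436.0 332.0 167.0
(-19, -9.5, 0) 329.0 332.0 167.0
(19, -9.5, -19) 443.0 352.0 148.0
(19, -9.5, -50) 458.0 398.0 118.0
[539.78791341  34.90418275  90.        ] [542.49944426 -14.83642329  90.        ] 49.814458623233946
[5.44139231e+02 1.01971776e+01 5.44595227e-02]
[450.66500569  92.02562098  67.        ] [ 459.05954375 -108.97742879   67.        ] 0.04173898195295266 [-88.88150946  86.79517418] [ -91.44053676 -114.36681444]
[499.7  85.9  76. ] [-40.3  78. ]
[483.6   1.2  76. ] [-60.9  -5.7]
[512.3 -67.5  76. ] [-36.  -75.9]
```

View pics/scene1.png

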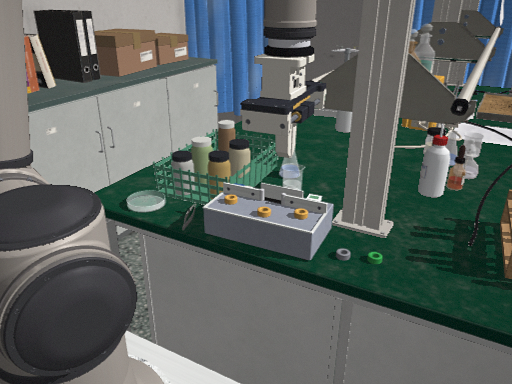

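View pics/side1.png

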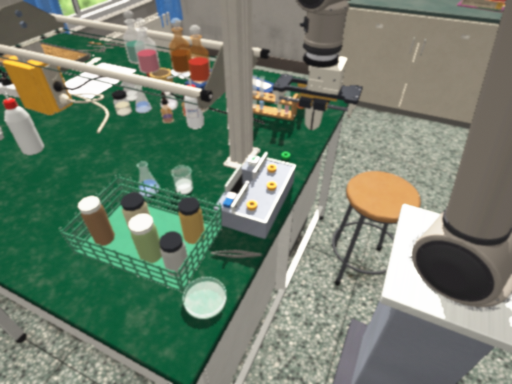

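```bash
python3 - <<'E'
import cv2,numpy as np
a=cv2.imread('pics/scene1.png')[20:190,230:330];b=cv2.imread('pics/side1.png')[40:150,260:370]
a=cv2.resize(a,(350,595),interpolation=2);b=cv2.resize(b,(440,440),interpolation=2)
c=np.zeros((595,790,3),np.uint8);c[:,:350]=a;c[:440,350:]=b;cv2.imwrite('pics/hand.png',c)
from h import proj
q=np.load('o1.npy')
print(proj('scene',[q[:3],q[:3]+[0,0,66]]),proj('side',[q[:3],q[:3]+[0,0,66]]))
E
```

```text
[[284.67757526 156.57833704]
 [286.05860298 118.11530482]] [[312.16968425 127.51969365]
 [315.26178909 103.00354922]]
```

View pics/hand.png

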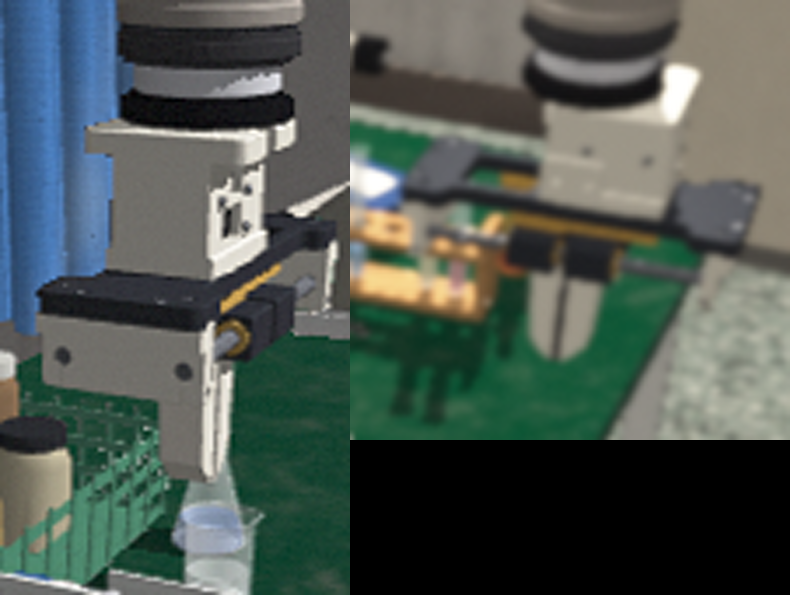

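```bash
python3 -m inch '[[[0.1,-0.16,0.05,0,0,0,1],[0.187,-0.332,0.2,0,0,0,1],[0.187,-0.332,0.4,0,0,0,1],[0.187,-0.332,0.55,0,0,0,1],[0.187,-0.332,0.65,0,0,0,1],[0.187,-0.332,0.7,0,0,0,1],[0.187,-0.332,0.74,0,0,0,1],[0.187,-0.332,0.77,0,0,0,1],[0.187,-0.332,0.783,0,0,0,1],[0.187,-0.332,0.783,0,0,0,1]]]'
cat > look.py <<'E'
from h import *
import sys
k=sys.argv[1];o=bot.get_obs();print(o['tool_pos'].round(1),o['tcp_rot'].round(4),o['contact_force'].round(1))
np.save(f'o{k}.npy',np.r_[o['tool_pos'],o['tcp_rot']])
w=cv2.cvtColor(bot.capture('wrist'),4);cv2.imwrite(f'pics/wr{k}.png',w)
sc=cv2.cvtColor(bot.capture('scene'),4);cv2.imwrite(f'pics/scr{k}.png',sc)
c=np.zeros((600,640,3),np.uint8)
a=cv2.resize(w,(400,300));c[300:,:400]=a
c[:300,:]=cv2.resize(sc[160:265,190:400][:,:],(640,300),interpolation=2)
if len(sys.argv)>2:
    si=cv2.cvtColor(bot.capture('side'),4);c[300:,400:]=cv2.resize(si[125:275,190:310],(240,300),interpolation=2)
cv2.imwrite(f'pics/L{k}.png',c)
E
python3 look.py 2 s
```

```text
time: 4.05
tool_pos: [446.0, -3.9, 70.2]
tcp_rot: [3.141, -0.0, 0.062]
contact_force: [-0.3, 1.4, -0.4]
grip_width: 0.5
[446.   -3.9  70.2] [ 3.1414e+00 -3.0000e-04  6.2500e-02] [-0.3  1.4 -0.4]
```

View pics/L2.png

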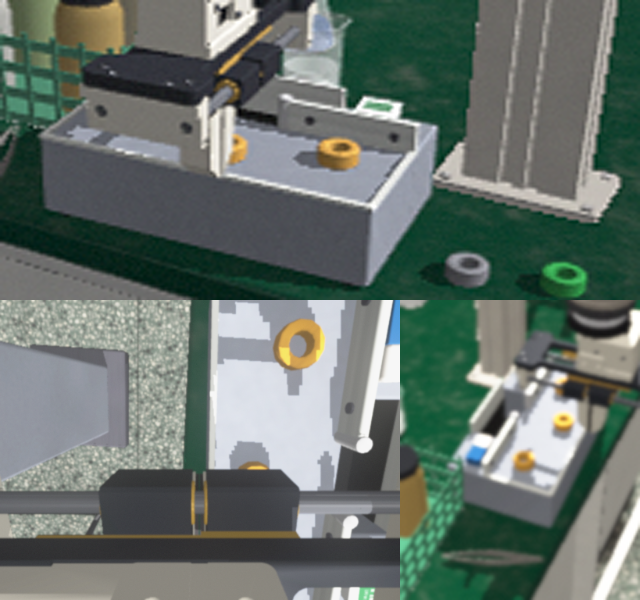

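```bash
python3 -m inch '[[[0.03,-0.0025,0,0,0,0,1],[0.06,-0.005,0,0,0,0,1],[0.09,-0.0075,0,0,0,0,1],[0.12,-0.01,0,0,0,0,1],[0.15,-0.0125,0,0,0,0,1],[0.18,-0.015,0,0,0,0,1],[0.21,-0.0175,0,0,0,0,1],[0.24,-0.02,0,0,0,0,1],[0.25,-0.021,0,0,0,0,1],[0.25,-0.021,0,0,0,0,1]]]'
python3 look.py 3 s
```

```text
time: 5.45
tool_pos: [495.7, 3.5, 70.1]
tcp_rot: [3.141, -0.0, 0.063]
contact_force: [0.4, 0.3, 0.0]
grip_width: 0.4
[495.7   3.5  70.1] [ 3.1415e+00 -1.0000e-04  6.2600e-02] [0.4 0.3 0. ]
```

View pics/L3.png

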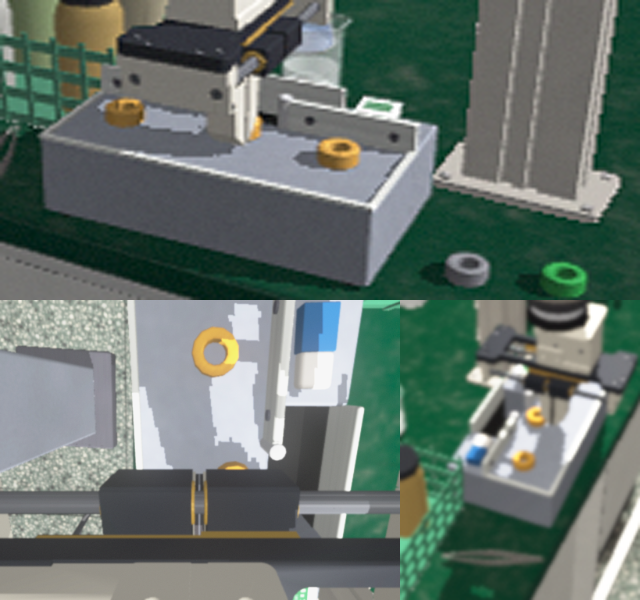

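View pics/wr3.png

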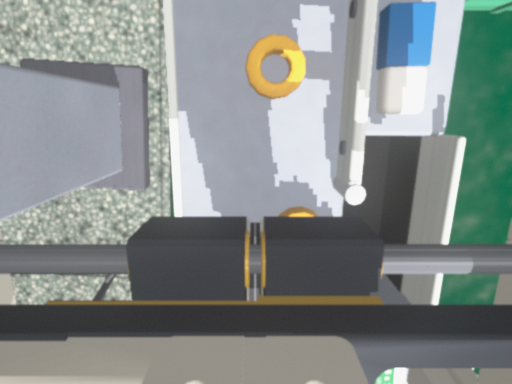

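```bash
cat > m.py <<'E'
from h import *
import sys
q=np.load(f'o{sys.argv[1]}.npy');o={'tool_pos':q[:3],'tcp_rot':q[3:]}
s=np.array([544.5,10.2,.052])
for a in sys.argv[2:]:
    u,v,z=map(float,a.split(','));X=ray('wrist',(u,v),z,o);print(a,X.round(1),wt(s,X).round(1),'relTCP',(wt(s,X)-wt(s,q[:3])).round(1))
E
python3 m.py 3 300,207,76 355,194,90 276,66,76 175,150,67 320,214,76 276,214,76
```

```text
300,207,76 [517.3  24.2  76. ] [-26.4  15.4] relTCP [22.7 19.6]
355,194,90 [539.3  35.9  90. ] [-3.9 25.9] relTCP [45.2 30.1]
276,66,76 [500.  90.  76.] [-40.3  82. ] relTCP [ 8.8 86.1]
175,150,67 [452.1  48.   67. ] [-90.3  42.5] relTCP [-41.3  46.7]
320,214,76 [527.8  21.1  76. ] [-16.1  11.8] relTCP [33.  15.9]
276,214,76 [505.5  19.7  76. ] [-38.5  11.6] relTCP [10.6 15.7]
```

```bash
python3 -m inch '[[[0.03,0.001,0,0,0,0,1],[0.06,0.002,0,0,0,0,1],[0.09,0.003,0,0,0,0,1],[0.12,0.004,0,0,0,0,1],[0.15,0.005,0,0,0,0,1],[0.18,0.005,0,0,0,0,1],[0.21,0.005,0,0,0,0,1],[0.21,0.005,0,0,0,0,1],[0.16,0.005,0,0,0,0,1],[0.1,0.005,0,0,0,0,1]]]'
python3 look.py 4 s
```

```text
time: 6.85
tool_pos: [514.3, 3.7, 69.7]
tcp_rot: [-3.141, 0.001, 0.063]
contact_force: [0.3, -0.0, 0.2]
grip_width: 0.5
[514.3   3.7  69.7] [-3.1415e+00  1.1000e-03  6.2700e-02] [ 0.3 -0.   0.2]
```

View pics/L4.png

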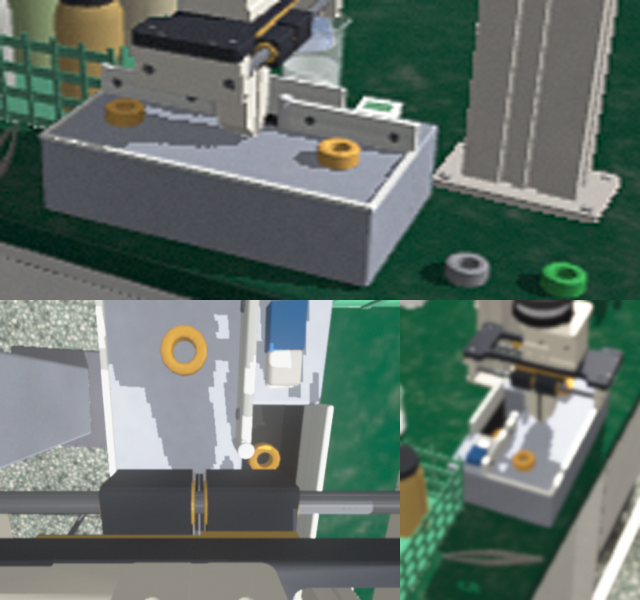

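View pics/wr4.png

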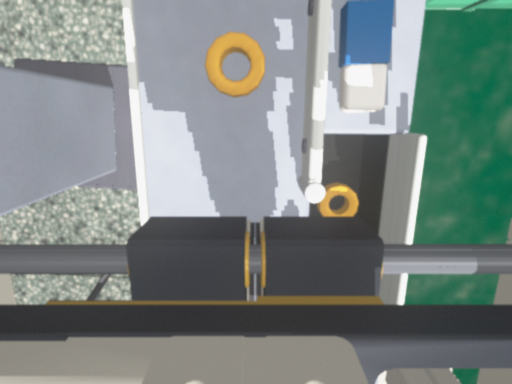

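```bash
python3 m.py 4 235.5,64,76 315,193,90; python3 - <<'E'
from h import *
s=np.array([544.5,10.2,.052])
def tri(a,b):
    A=[]
    for n in('scene','side'):
        p=bot.camera_params(n);P=np.diag([p['fx'],p['fy'],1]);P[0,2]=p['cx'];P[1,2]=p['cy'];A.append(P@np.c_[p['R'],p['t']])
    X=cv2.triangulatePoints(A[0],A[1],np.array(a,float),np.array(b,float))[:,0];return X[:3]/X[3]
print('amber cap',tri((219,157),(189.5,203)), 'white/black cap', tri((182,157),(170.5,240)))
E
```

```text
235.5,64,76 [500.2  89.9  76. ] [-40.1  81.9] relTCP [-9.6 86.8]
315,193,90 [539.6  35.6  90. ] [-3.6 25.6] relTCP [27.  30.5]
amber cap [612.90254314 188.60039607 113.23869955] white/black cap [598.42959589 289.91666808  98.63419005]
```

```bash
python3 -m inch '[[[0,0,-0.15,0,0,0,1],[-0.01,-0.15,-0.2,0,0,0,1],[-0.04,-0.38,-0.2,0,0,0,1],[-0.041,-0.578,-0.2,0,0,0,1],[-0.041,-0.578,-0.2,0,0,0,1],[-0.041,-0.578,-0.13,0,0,0,1],[-0.041,-0.578,-0.07,0,0,0,1],[-0.041,-0.578,-0.03,0,0,0,1],[-0.041,-0.578,0,0,0,0,1],[-0.041,-0.578,0,0,0,0,1]]]'
python3 look.py 5 s
```

```text
time: 8.25
tool_pos: [500.0, 118.3, 69.6]
tcp_rot: [3.141, 0.001, 0.062]
contact_force: [-0.1, 0.4, -0.2]
grip_width: 0.6
[500.  118.3  69.6] [3.1415e+00 9.0000e-04 6.2200e-02] [-0.1  0.4 -0.2]
```

View pics/L5.png

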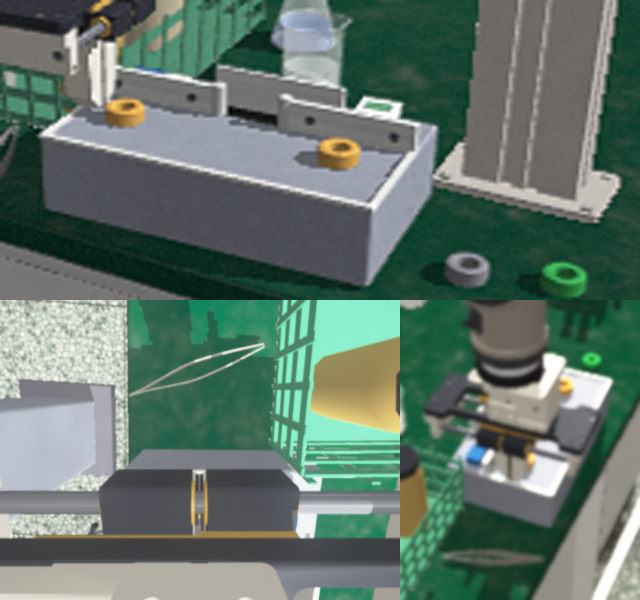

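```bash
python3 -m inch '[[[0,0.05,0,0,0,0,1],[0,0.1,0,0,0,0,1],[0,0.15,0,0,0,0,1],[0,0.2,0,0,0,0,1],[0,0.25,0,0,0,0,1],[0,0.3,0,0,0,0,1],[0,0.35,0,0,0,0,1],[0,0.4,0,0,0,0,1],[0,0.42,0,0,0,0,1],[0,0.43,0,0,0,0,1]]]'
python3 look.py 6 s
```

```text
time: 9.65
tool_pos: [505.5, 32.5, 70.1]
tcp_rot: [3.142, 0.0, 0.062]
contact_force: [0.1, 0.1, 0.0]
grip_width: 0.5
[505.5  32.5  70.1] [3.1415e+00 1.0000e-04 6.2300e-02] [0.1 0.1 0. ]
```

View pics/L6.png

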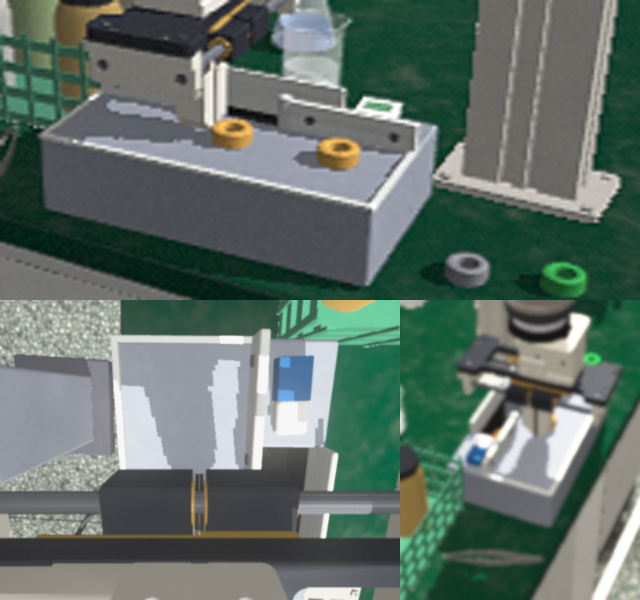

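```bash
cat > rings.py <<'E'
from h import *
import sys
s=np.array([544.5,10.2,.052])
for f in sys.argv[1:]:
    im=cv2.imread(f);h=cv2.cvtColor(im,cv2.COLOR_BGR2HSV)
    m=cv2.inRange(h,(10,130,90),(28,255,255));m[:185]=0;m[260:]=0;m[:,:205]=0;m[:,335:]=0
    n,l,st,c=cv2.connectedComponentsWithStats(m)
    for i in range(1,n):
        if st[i,4]>12:
            X=ray('scene',c[i],70.5);print(f,st[i],c[i].round(1),X.round(1),wt(s,X).round(1))
E
python3 rings.py pics/scene0.png pics/scr6.png
```

```text
pics/scene0.png [225 195  12   9  98] [230.6 198.9] [501.2  90.5  70.5] [-39.1  82.5]
pics/scene0.png [258 207  13  10 112] [263.8 211.4] [484.9   1.7  70.5] [-60.   -5.4]
pics/scene0.png [295 209  13  10 113] [300.7 213.3] [513.9 -66.9  70.5] [-34.6 -75.4]
pics/scr6.png [260 202  13  10 109] [265.8 206.4] [506.6   8.3  70.5] [-37.9   0.1]
pics/scr6.png [295 209  13  10 113] [300.7 213.3] [513.9 -66.9  70.5] [-34.6 -75.4]
```

```bash
python3 -m inch '[[[0,-0.03,-0.04,0,0,0,1],[-0.05,-0.03,-0.15,0,0,0,1],[-0.162,0,-0.2,0,0,0,1],[-0.162,0.12,-0.2,0,0,0,1],[-0.162,0.12,-0.17,0,0,0,1],[-0.162,0.12,-0.1,0,0,0,1],[-0.162,0.12,-0.05,0,0,0,1],[-0.162,0.12,-0.02,0,0,0,1],[-0.162,0.12,0,0,0,0,1],[-0.162,0.12,0,0,0,0,1]]]'
python3 look.py 7 s; python3 rings.py pics/scr7.png
```

```text
time: 11.05
tool_pos: [474.6, 6.8, 69.8]
tcp_rot: [-3.142, 0.0, 0.063]
contact_force: [-0.0, 0.1, 0.3]
grip_width: 0.3
[474.6   6.8  69.8] [-3.1416e+00  5.0000e-04  6.2700e-02] [-0.   0.1  0.3]
pics/scr7.png [267 202   6  10  35] [269.6 206.9] [5.084e+02 4.000e-01 7.050e+01] [-36.6  -8. ]
pics/scr7.png [295 209  13  10 113] [300.7 213.3] [513.9 -66.9  70.5] [-34.6 -75.4]
```

View pics/L7.png

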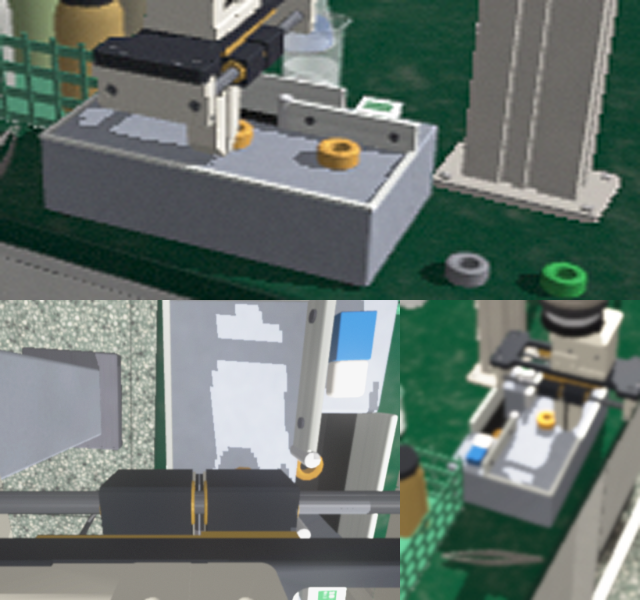

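```bash
python3 -m inch '[[[0.02,0,0,0,0,0,1],[0.04,0,0,0,0,0,1],[0.06,0,0,0,0,0,1],[0.08,0.001,0,0,0,0,1],[0.1,0.001,0,0,0,0,1],[0.12,0.001,0,0,0,0,1],[0.14,0.001,0,0,0,0,1],[0.15,0.001,0,0,0,0,1],[0.15,0.001,0,0,0,0,1],[0.15,0.001,0,0,0,0,1]]]'
python3 look.py 8 s
```

```text
time: 12.45
tool_pos: [504.8, 8.4, 70.1]
tcp_rot: [3.141, -0.0, 0.063]
contact_force: [0.3, -0.9, -0.4]
grip_width: 0.4
[504.8   8.4  70.1] [ 3.1415e+00 -4.0000e-04  6.2500e-02] [ 0.3 -0.9 -0.4]
```

View pics/wr8.png

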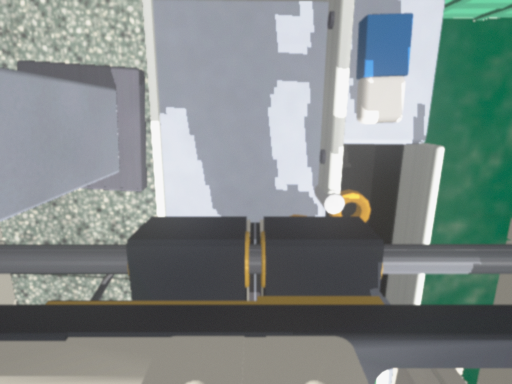

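View pics/L8.png

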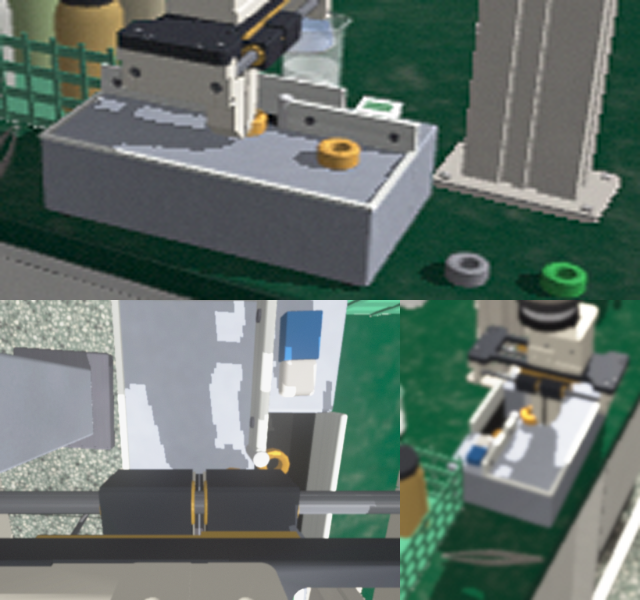

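```bash
python3 m.py 8 297,214,76 334,204,90;  python3 - <<'E'
import cv2
a=cv2.imread('pics/wr8.png')[170:240,240:400];cv2.imwrite('pics/z8.png',cv2.resize(a,None,fx=5,fy=5,interpolation=0))
E
```

```text
297,214,76 [525.2  25.3  76. ] [-18.4  16.1] relTCP [21.3 15.8]
334,204,90 [539.4  35.5  90. ] [-3.7 25.6] relTCP [36.  25.3]
```

View pics/z8.png

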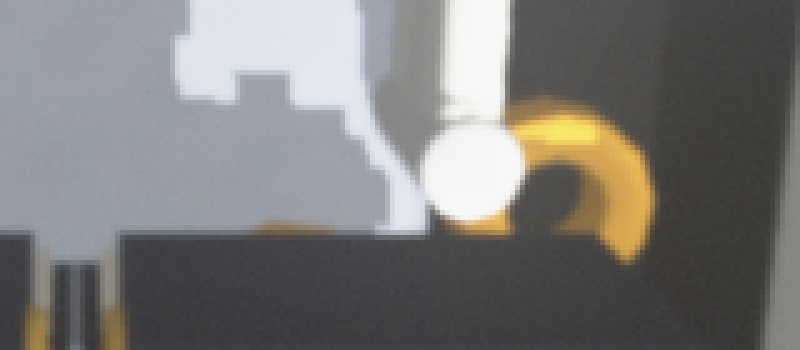

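```bash
python3 -m inch '[[[0.03,0.002,0,0,0,0,1],[0.06,0.004,0,0,0,0,1],[0.09,0.006,0,0,0,0,1],[0.12,0.008,0,0,0,0,1],[0.15,0.008,0,0,0,0,1],[0.17,0.008,0,0,0,0,1],[0.18,0.008,0,0,0,0,1],[0.18,0.008,0,0,0,0,1],[0.12,0.008,0,0,0,0,1],[0.06,0.008,0,0,0,0,1]]]'
python3 look.py 9 s
```

```text
time: 13.85
tool_pos: [515.4, 7.6, 69.9]
tcp_rot: [-3.142, 0.001, 0.063]
contact_force: [0.2, -0.0, 0.6]
grip_width: 0.6
[515.4   7.6  69.9] [-3.1415e+00  1.0000e-03  6.2600e-02] [ 0.2 -0.   0.6]
```

View pics/L9.png

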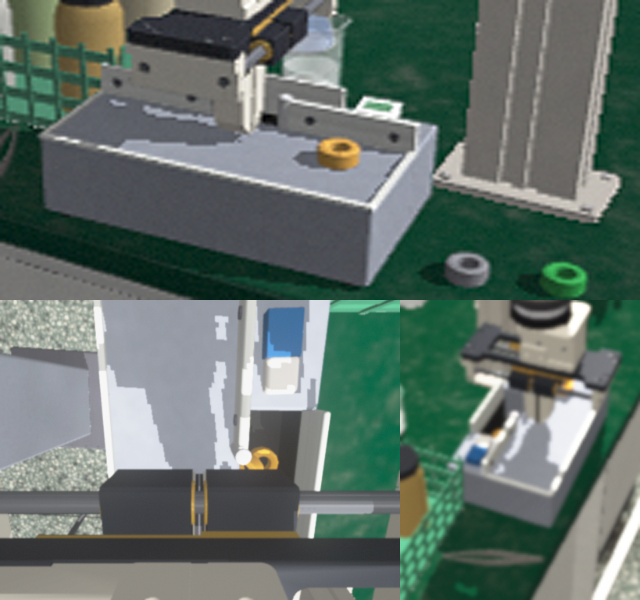

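View pics/wr9.png

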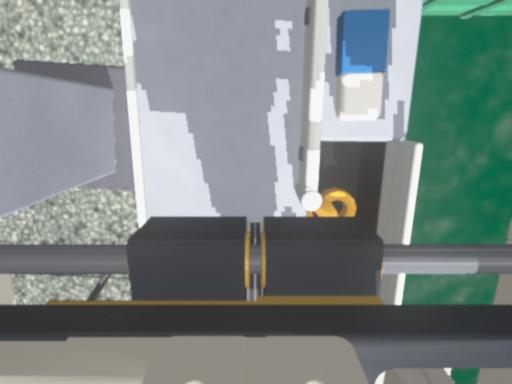

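```bash
python3 -m inch '[[[-0.05,0,-0.15,0,0,0,1],[-0.05,0.1,-0.2,0,0,0,1],[-0.05,0.3,-0.2,0,0,0,1],[-0.05,0.519,-0.2,0,0,0,1],[-0.05,0.519,-0.2,0,0,0,1],[-0.05,0.519,-0.13,0,0,0,1],[-0.05,0.519,-0.07,0,0,0,1],[-0.05,0.519,-0.03,0,0,0,1],[-0.05,0.519,0,0,0,0,1],[-0.05,0.519,0,0,0,0,1]]]'
python3 look.py 10 s;python3 rings.py pics/scr10.png
```

```text
time: 15.25
tool_pos: [513.1, -96.3, 69.6]
tcp_rot: [-3.141, 0.001, 0.063]
contact_force: [-0.4, 0.5, 0.5]
grip_width: 0.1
[513.1 -96.3  69.6] [-3.1413e+00  8.0000e-04  6.3000e-02] [-0.4  0.5  0.5]
pics/scr10.png [295 209  12  10 110] [300.6 213.4] [513.3 -66.8  70.5] [-35.2 -75.3]
```

View pics/L10.png

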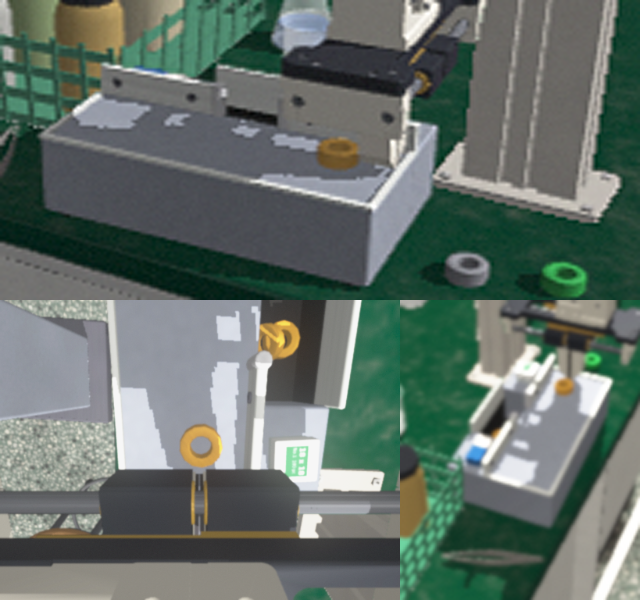

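View pics/wr10.png

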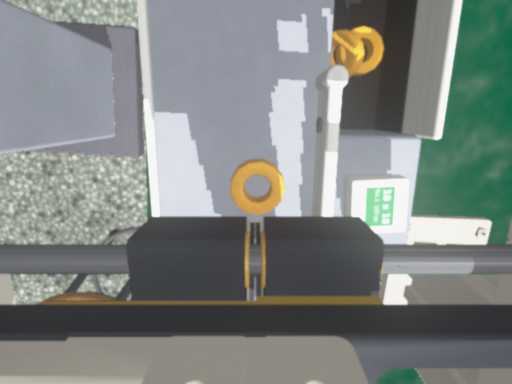

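```bash
python3 m.py 10 257.5,187,76 337,76,90; python3 -m inch '[[[0,-0.05,0,0,0,0,1],[0,-0.1,0,0,0,0,1],[0,-0.15,0,0,0,0,1],[0,-0.2,0,0,0,0,1],[0,-0.25,0,0,0,0,1],[0,-0.3,0,0,0,0,1],[0,-0.35,0,0,0,0,1],[0,-0.38,0,0,0,0,1],[0,-0.4,0,0,0,0,1],[0,-0.4,0,0,0,0,1]]]'
python3 look.py 11 s;python3 rings.py pics/scr11.png
```

```text
257.5,187,76 [512.6 -66.4  76. ] [-35.9 -74.9] relTCP [ 1.  29.8]
337,76,90 [542.  -14.2  90. ] [ -3.7 -24.2] relTCP [33.2 80.5]
time: 16.65
tool_pos: [508.2, -16.6, 70.0]
tcp_rot: [-3.142, 0.0, 0.063]
contact_force: [0.0, -1.1, -0.5]
grip_width: 0.3
[508.2 -16.6  70. ] [-3.1416e+00  2.0000e-04  6.2800e-02] [ 0.  -1.1 -0.5]
pics/scr11.png [260 202  12  10  92] [264.9 206.7] [504.6   9.4  70.5] [-39.8   1.3]
```

View pics/wr11.png

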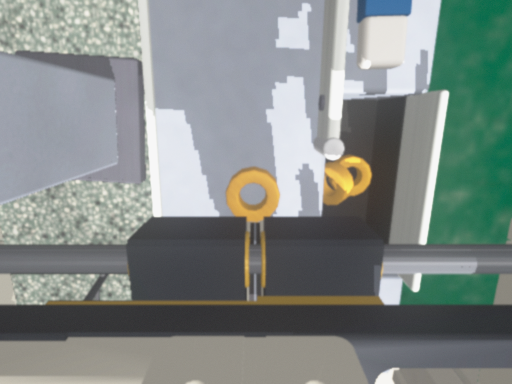

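View pics/L11.png

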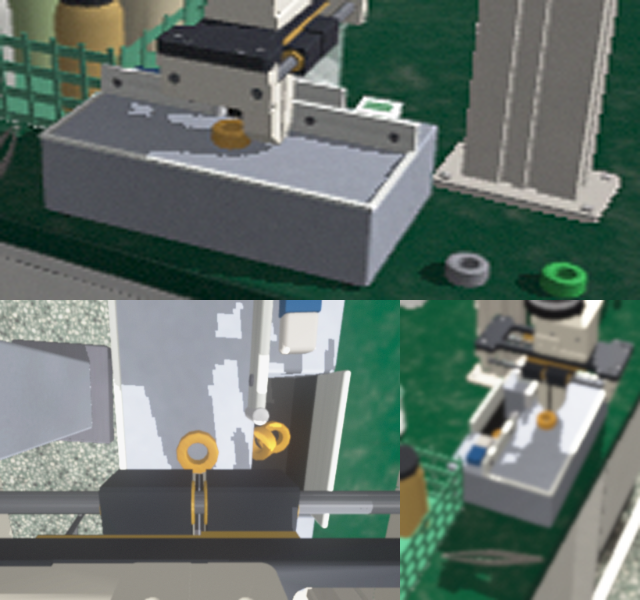

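```bash
python3 m.py 11 252.5,194.5,76 333,148,90
```

```text
252.5,194.5,76 [505.4   9.2  76. ] [-39.1   1. ] relTCP [-1.4 25.9]
333,148,90 [539.2  35.9  90. ] [-3.9 26. ] relTCP [33.7 50.8]
```

```bash
python3 -m inch '[[[0,0.03,-0.04,0,0,0,1],[-0.05,0.03,-0.15,0,0,0,1],[-0.16,0,-0.2,0,0,0,1],[-0.16,-0.12,-0.2,0,0,0,1],[-0.16,-0.12,-0.17,0,0,0,1],[-0.16,-0.12,-0.1,0,0,0,1],[-0.16,-0.12,-0.05,0,0,0,1],[-0.16,-0.12,-0.02,0,0,0,1],[-0.16,-0.12,0,0,0,0,1],[-0.16,-0.12,0,0,0,0,1]]]'
python3 -m inch '[[[0.02,0,0,0,0,0,1],[0.04,0.001,0,0,0,0,1],[0.06,0.002,0,0,0,0,1],[0.08,0.003,0,0,0,0,1],[0.1,0.004,0,0,0,0,1],[0.12,0.005,0,0,0,0,1],[0.14,0.006,0,0,0,0,1],[0.15,0.006,0,0,0,0,1],[0.15,0.006,0,0,0,0,1],[0.15,0.006,0,0,0,0,1]]]'
python3 look.py 12 s
```

```text
time: 18.05
tool_pos: [474.7, 5.1, 69.8]
tcp_rot: [-3.142, 0.001, 0.062]
contact_force: [-0.1, 0.7, 1.2]
grip_width: 0.3
time: 19.3
tool_pos: [505.0, 5.8, 70.2]
tcp_rot: [3.141, -0.001, 0.063]
contact_force: [-0.5, 0.7, 1.4]
grip_width: 0.1
[505.    5.8  70.2] [ 3.1414e+00 -6.0000e-04  6.2500e-02] [-0.5  0.7  1.4]
```

View pics/wr12.png

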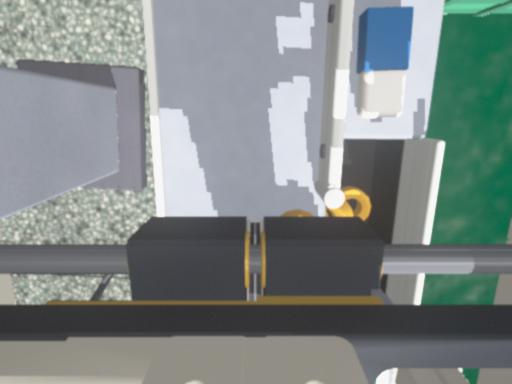

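View pics/L12.png

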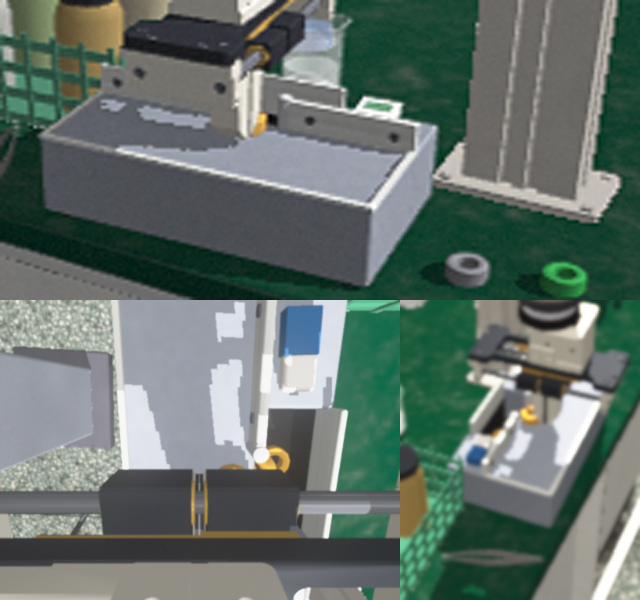

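```bash
python3 m.py 12 297,210,76 334,198,90
```

```text
297,210,76 [525.3  24.8  76. ] [-18.4  15.6] relTCP [21.2 17.9]
334,198,90 [539.4  35.8  90. ] [-3.8 25.8] relTCP [35.8 28.1]
```

```bash
python3 -m inch '[[[0.03,0.003,0,0,0,0,1],[0.06,0.006,0,0,0,0,1],[0.09,0.008,0,0,0,0,1],[0.12,0.01,0,0,0,0,1],[0.15,0.01,0,0,0,0,1],[0.17,0.01,0,0,0,0,1],[0.19,0.01,0,0,0,0,1],[0.19,0.01,0,0,0,0,1],[0.12,0.01,0,0,0,0,1],[0.0,0.01,0,0,0,0,1]]]'
python3 look.py 13 s
```

```text
time: 20.7
tool_pos: [504.8, 3.8, 69.8]
tcp_rot: [3.141, -0.0, 0.063]
contact_force: [-0.4, -0.2, -0.3]
grip_width: 0.7
[504.8   3.8  69.8] [ 3.1415e+00 -2.0000e-04  6.2800e-02] [-0.4 -0.2 -0.3]
```

View pics/wr13.png

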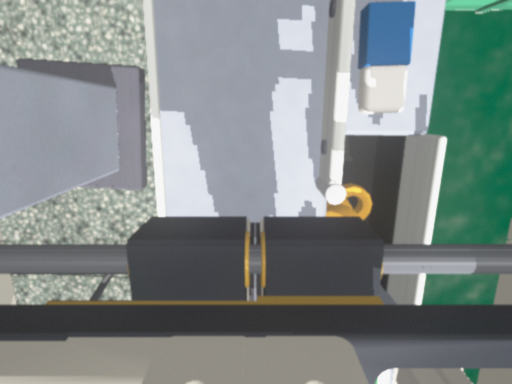

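View pics/L13.png

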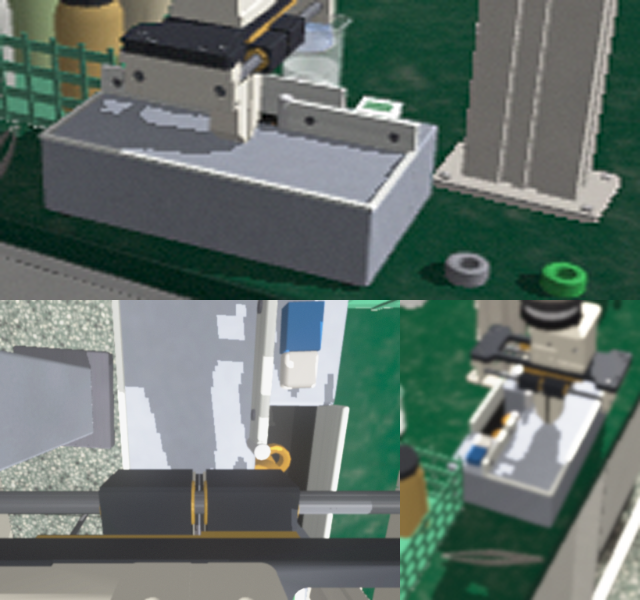

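Ring 3 has left the deck. I lift the hand clear, to a spot from which the wrist camera sees the slot.

```bash
python3 -m inch '[[[-0.05,0,-0.2,0,0,0,1],[-0.1,0.1,-0.4,0,0,0,1],[-0.2,0.25,-0.5,0,0,0,1],[-0.2,0.4,-0.5,0,0,0,1],[-0.2,0.4,-0.5,0,0,0,1],[-0.2,0.4,-0.5,0,0,0,1],[-0.2,0.4,-0.5,0,0,0,1],[-0.2,0.4,-0.5,0,0,0,1],[-0.2,0.4,-0.5,0,0,0,1],[-0.2,0.4,-0.5,0,0,0,1]]]'
python3 look.py 14 s; python3 -c "
import cv2
a=cv2.imread('pics/wr14.png')[0:220,150:512];cv2.imwrite('pics/z14.png',cv2.resize(a,None,fx=2.2,fy=2.2,interpolation=2))"
```

```text
time: 22.1
tool_pos: [470.0, -78.3, 170.1]
tcp_rot: [3.142, 0.0, 0.063]
contact_force: [0.1, 0.3, -0.4]
grip_width: 0.5
[470.  -78.3 170.1] [3.1415e+00 1.0000e-04 6.2900e-02] [ 0.1  0.3 -0.4]
```

View pics/z14.png

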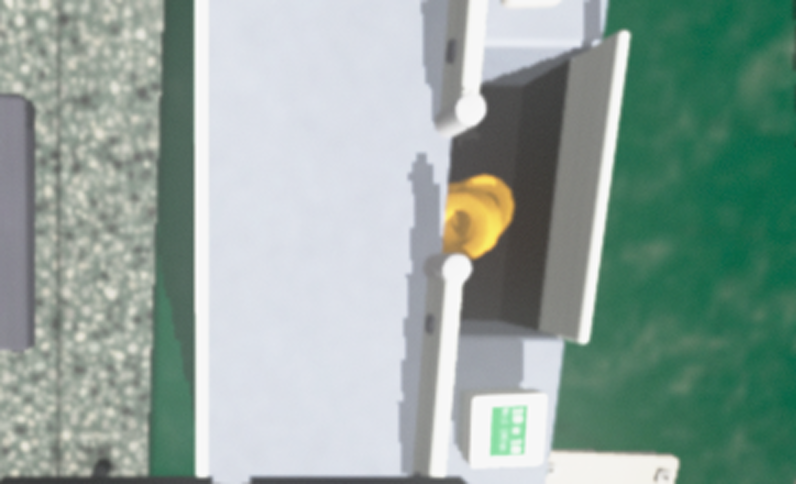

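View pics/L14.png

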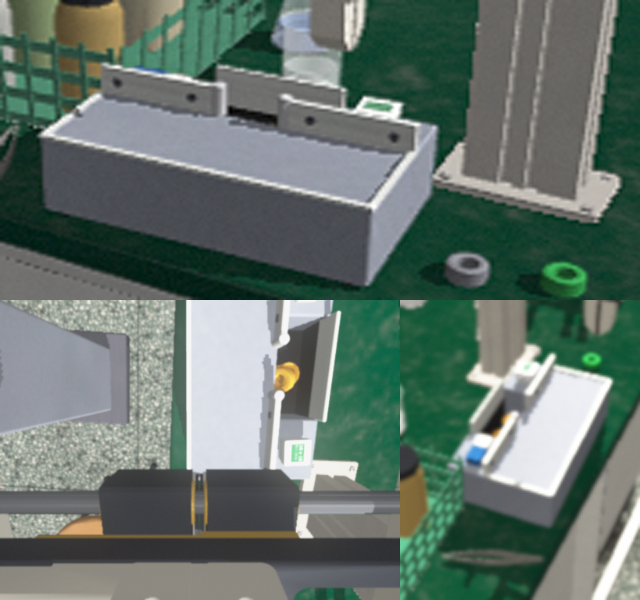

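```bash
python3 -m inch '[[[0.05,-0.04,0,0,0,0,1],[0.1,-0.08,0,0,0,0,1],[0.15,-0.12,0,0,0,0,1],[0.2,-0.16,0,0,0,0,1],[0.25,-0.2,0,0,0,0,1],[0.28,-0.2,0,0,0,0,1],[0.28,-0.2,0,0,0,0,1],[0.28,-0.2,0,0,0,0,1],[0.28,-0.2,0,0,0,0,1],[0.28,-0.2,0,0,0,0,1]]]'
python3 look.py 15 s; python3 -c "
import cv2
a=cv2.imread('pics/wr15.png')[0:220,150:512];cv2.imwrite('pics/z15.png',cv2.resize(a,None,fx=2.2,fy=2.2,interpolation=2))
a=cv2.imread('pics/L15.png')
"
```

```text
time: 23.5
tool_pos: [523.3, -35.3, 170.2]
tcp_rot: [3.141, -0.0, 0.062]
contact_force: [0.2, 0.1, 0.4]
grip_width: 0.3
[523.3 -35.3 170.2] [ 3.1415e+00 -1.0000e-04  6.2200e-02] [0.2 0.1 0.4]
```

View pics/z15.png

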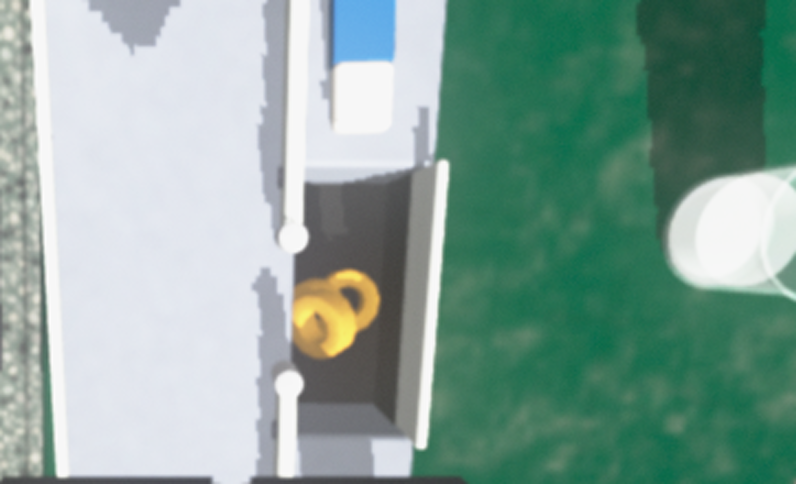

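```bash
python3 - <<'E'
from h import *
s=np.array([544.5,10.2,.052]);p=bot.camera_params('wrist')
def PM(k):
    q=np.load(f'o{k}.npy');T=np.eye(4);T[:3,:3]=Ro.from_euler('xyz',q[3:]).as_matrix();T[:3,3]=q[:3]
    M=np.linalg.inv(T@p['T_tool_cam'])[:3];K=np.array([[p['fx'],0,p['cx']],[0,p['fy'],p['cy']],[0,0,1]]);return K@M
for nm,a,b in [('hole',(460,224),(316,325)),('bottom edge',(478,258),(325,357)),('lower ring right top',(500,178),(350,271)),('jaw R',(456,268),(289,384)),('box-wall top corner',(584,342),(421,448))]:
    f=lambda u:np.array([u[0]/2.2+150,u[1]/2.2])
    X=cv2.triangulatePoints(PM(14),PM(15),f(a),f(b))[:,0];X=X[:3]/X[3];print(nm,X.round(1),wt(s,X).round(1))
E
```

```text
hole [556.2   2.3  44.1] [11.3 -8.5]
bottom edge [559.8  -9.6  57.6] [ 14.3 -20.6]
lower ring right top [570.5  22.8  37.1] [26.6 11.2]
jaw R [542.7 -14.6  88.8] [ -3.1 -24.6]
box-wall top corner [594.8 -37.4  80.7] [ 47.7 -50.1]
```

```bash
python3 -c "
import cv2,numpy as np
from plant import bot
s=cv2.cvtColor(bot.capture('side'),4);a=cv2.resize(s[140:235,205:305],None,fx=6,fy=6,interpolation=2);cv2.imwrite('pics/side16.png',a)"
```

```text
(no output)
```

View pics/side16.png

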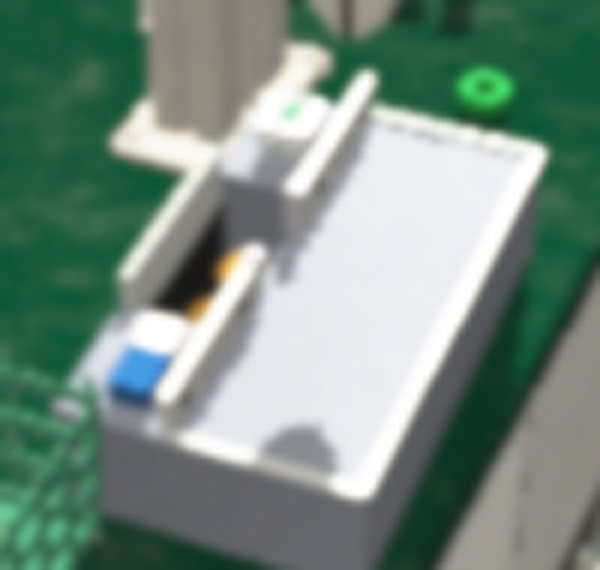

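```bash
python3 -c "
import cv2,numpy as np
a=cv2.imread('pics/wr14.png')[65:135,330:410];b=cv2.imread('pics/wr15.png')[110:180,265:345]
c=np.hstack([cv2.resize(x,None,fx=5,fy=5,interpolation=2) for x in(a,b)])
c=np.clip(c.astype(float)*1.0,0,255).astype(np.uint8);cv2.imwrite('pics/z16.png',c)"
```

```text
(no output)
```

View pics/z16.png

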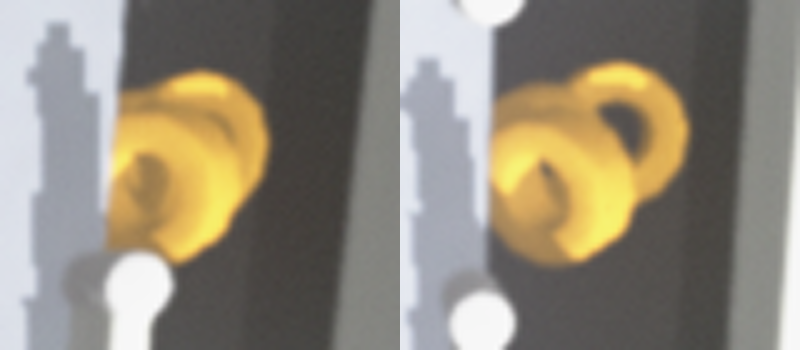

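```bash
python3 - <<'E'
from h import *
s=np.array([544.5,10.2,.052]);p=bot.camera_params('wrist')
def PM(k):
    q=np.load(f'o{k}.npy');T=np.eye(4);T[:3,:3]=Ro.from_euler('xyz',q[3:]).as_matrix();T[:3,3]=q[:3]
    return np.array([[p['fx'],0,p['cx']],[0,p['fy'],p['cy']],[0,0,1]])@np.linalg.inv(T@p['T_tool_cam'])[:3]
for nm,a,b in [('right edge',(247,185),(635,190)),('hole right edge',(168,188),(568,195)),('hole',(142,182),(530,195)),('ring1 right edge',(270,145),(689,135))]:
    X=cv2.triangulatePoints(PM(14),PM(15),np.array([a[0]/5+330,a[1]/5+65]),np.array([(b[0]-400)/5+265,b[1]/5+110]))[:,0];X=X[:3]/X[3];print(nm,X.round(1),wt(s,X).round(1))
# motion check of static objects, side view
a=cv2.imread('pics/side0.png');b=cv2.cvtColor(bot.capture('side'),4)
for nm,(u0,u1,v0,v1) in dict(petri=(175,235,270,325),forceps=(205,265,240,265),eraser=(220,240,190,212)).items():
    t=b[v0:v1,u0:u1];sr=a[v0-8:v1+8,u0-8:u1+8];r=cv2.matchTemplate(sr,t,5);_,mx,_,l=cv2.minMaxLoc(r);print(nm,l[0]-8,l[1]-8,round(mx,3))
E
```

```text
right edge [572.2   3.2  48. ] [27.3 -8.4]
hole right edge [560.7   1.6  43.6] [15.7 -9.4]
hole [552.8   2.   53.2] [ 7.8 -8.6]
ring1 right edge [586.9  12.   18.7] [42.4 -0.4]
petri 0 0 0.993
forceps 0 0 0.999
eraser 0 0 0.985
```

```bash
python3 -c "
from plant import bot
o=bot.get_obs();print(o['time'],o['tool_pos'].round(1),o['contact_force'].round(1));print(bot.close_job())"
```

```text
23.75 [523.4 -35.1 170.2] [-0.1 -0.1 -0.1]
the job is handed in; nothing more can be done
None
```

I pushed all three brass rings through the gate with the shut fingertip, one at a time: middle, then left, then right. I handed the job in at 23.75 s; it gave no verdict.

- **Rings:** The last wrist views show the deck empty and the rings piled in the slot. The first ring's edge measured 18.7 mm above the bench, which fits a ring lying flat on the floor (18 mm).
- **Least certain point:** The third ring lies tilted on top of the other two. I measured its upper face at about 44–53 mm, which puts its underside at roughly 35–40 mm (limit 56 mm). The points I picked on it disagreed by up to 10 mm, and an earlier rougher pick on its edge gave 58 mm, which I set aside.
- **Things to leave alone:** Against the start picture, the petri dish, forceps and eraser showed no shift in the side camera. I judged the cover-glass box, the green ring and the grey ring only by eye; they look unmoved.
- **Hand:** It was clear at z = 170 mm with almost no contact force. I did not measure whether the rings were at rest.

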